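# Isolate at the changeover switch, then open the fuse box

### The arm

A 7-joint arm with a two-finger parallel gripper is mounted at the origin on the work surface. World frame = base frame: x ahead of the robot, y to its left, z up, the work surface at z = 0. Lengths are in m, angles in rad, forces in N, time in s.
With the tool pointing down it reaches from about 0.4 to 0.85 m from the base axis. Payload 4.4 kg.
Tool frame: the origin (TCP) lies midway between the tips of the shut fingers; the grasp point (between the pads) lies 19 mm behind it; z points along the fingers, y is the direction in which the jaws open and shut (so a half turn about z gives the same grasp; the last joint's range is limited). The gripper opens to 94 mm and grips with 3 to 60 N. Pads are 16 mm wide; open, the fingers measure 119 mm over their backs; the gripper's body (75 mm by 177 mm) begins 78 mm behind the grasp point.
Start: joints at [-0.066, 0.628, 0.038, 1.517, -0.027, 0.996, -0.02], TCP at [0.65, 0, 0.205] pointing down, gripper open.
Joint ranges: [-3.06, 3.06], [-0.37, 2.12], [-1.25, 1.32], [0.18, 2.47], [-1.1, 4.24], [0.23, 1.98], [-2.94, 2.94]. Speed limits (rad/s): [2.57, 2.57, 3.14, 3.14, 3.14, 3.14, 3.14].

### API

Orientations are given as [roll, pitch, yaw] about the fixed x, y, z axes, in that order (R = Rz(yaw) Ry(pitch) Rx(roll)).
In Python, from bench import manip, fingers, viewer, job gives the robot as it stands. Calls block until the motion is done:
- manip.reach(position, orientation): joint-space move of the TCP to a pose.
- manip.line_to(position, attitude=None, feed=0.15, until_force=None): straight line of the TCP; attitude=None keeps the orientation; feed is the mean speed in m/s. With until_force (N) it stops when the force on the tool has changed by that much, and returns True; else False.
- manip.goto_joints(angles): joint-space move.
- fingers.ungrasp() and fingers.close(effort=None): open the fingers fully, or close them until they stop; effort is the grip in N (None keeps the last).
- manip.wait(seconds).
- manip.inverse_kinematics(position, orientation): joint angles nearest the present ones, or None.
- viewer.read_camera(name): name is "scene" or "side" or "wrist"; returns (picture, depth): 420x560x3 uint8, red, green, blue; 420x560 float32, m along the optical axis (not along the pixel's ray), 0 where there is no reading.
- viewer.calibration(name): a dict with "fx", "fy", "cx", "cy" (pixels), "k1" (the pictures are not rectified: a ray, as slopes to the right and down, at radius r is drawn at 1 + k1 r^2 times it, then the intrinsics apply), "R" (3x3) and "t" (3): a world point X has camera coordinates R X + t; the wrist camera has in their place "tool_from_camera" (4x4, takes a point from camera to tool coordinates, whose origin is the TCP and whose axes are the flange's). Camera axes: x right, y down, z forward; pixel columns grow to the right and rows downward; lengths in m; the calibration is good to about 2 mm. A picture is of the moment at which its call begins: read the wrist's pose just before it. calibration takes no time and is no camera call.
A pose or a line that the arm cannot do raises manip.Unreachable and nothing moves.
- job.close_job(): hands the job in, once; it reports no verdict.
Readings, each from a call of its own:
- manip.read_clock(): time.
- manip.read_joints(): joint angles.
- manip.read_qvel(): joint speeds.
- manip.read_joint_efforts(): joint torques, N m.
- manip.read_position(): TCP position.
- manip.read_tcp_rot(): TCP orientation.
- manip.read_wrist_force(): force on the tool from outside, world axes, zero at the start.
- manip.read_torque(): the same for the moment, N m.
- manip.read_grip_width(): opening from 0.0 (shut) to 1.0 (fully open).
Only numpy, scipy, OpenCV 4.12 (cv2) and the standard library are available. Lean on these libraries where they do the work, as an engineer would, in place of code of your own. Each camera call takes 0.05 s, during which the arm holds its last target. There are 200 camera calls.

### The job

Make the fuse box safe to work on: on the changeover switch beside it, draw the handle's spring locking pin, swing the handle from the mains hole to the middle hole, which is OFF, without running on towards the third hole (generator), and let the pin drop fully home there. Only then swing the fuse box's hinged lid up until it stands upright, and leave it open. Do not disturb the other things on the shelf.

Things in the scene. Friction and masses are not known exactly. Their poses are not given: they have to be found in the camera images.
- switch_box: Manual changeover switch: grey steel enclosure, 218 (x) x 248 (y) x 90 mm high, screwed to the shelf left or right of the fuse box, turned up to 0.45 rad. On it a round aluminium index plate, 202 mm across, top face 100 mm above the shelf, with a black crank handle. Origin: centre of underside, z up; -x side roughly towards the robot, conduits leave at +x.
- axle (a point): Centre of the index plate's top face, on the vertical axis about which the handle turns. The handle has a hub 48 mm across and 30 mm high here; its arm, 22 mm wide with its top 21 mm above the plate, reaches 85 mm out to the locking pin and ends 100 mm out; a short tail reaches 48 mm out on the other side.
- mains_hole (a point): Mouth centre (on the plate's top face) of the mains hole, where the handle starts with its pin home. Three dark round holes, 13 mm across in dark steel bushes, lie on the side towards the robot on a circle of 85 mm radius about the axle, 60 degrees apart.
- off_hole (a point): Mouth centre of the middle hole: OFF. From the mains hole it is 60 degrees anticlockwise seen from above.
- generator_hole (a point): Mouth centre of the third hole: generator, 60 degrees further anticlockwise.
- knob (a point): Centre of the locking pin's knob: upright ribbed black cylinder, 24 mm across, 25 mm high, 85 mm from the axle at the end of the handle's arm, space round it clear. 47.5 mm above the plate (147.5 mm above the shelf) with the pin home. Under it a steel barrel, 20 mm across, its top 34 mm above the plate. Rises with the pin and swings and turns with the handle (cannot spin on its own).
- handle (a joint): Handle angle in rad, growing anticlockwise from above: 0 in the mains hole, 1.047 at OFF, 2.094 (its stop) at generator. It turns against a light friction (2 N at the knob, some 4 N with the pin riding on the plate) and stays where it is left; with the pin in a hole it has only about 0.02 rad of play.
- pin (a joint): How far the locking pin is drawn up, m: 0 = fully home in a hole, about 0.0075 = its tip rides on the plate (clear of the hole), 0.012 = fully drawn (stop). A spring pushes it down, 5 N at home, 10 N fully drawn; let go over a hole, it drops by itself. The pin is 10 mm thick with a round end and slips in when within about 3 mm of the hole's centre.
- fuse_box: Cream plastic fuse box, 200 (x) x 240 (y) mm, lying on its back, screwed to the shelf, turned up to 0.35 rad; body 55 mm high, on it a raised frame 125 x 220 mm up to 85 mm, closed by the hinged lid, circuit breakers below. Origin: centre of the underside; z up; the lid's tab is on the -x side (towards the robot), the hinge on the +x side.
- lid_hinge (a point): Middle of the lid's hinge axis, which runs along the fuse box's y axis, 65 mm to +x of its centre and 85.5 mm above the shelf.
- tab (a point): Centre of the finger tab at the middle of the lid's free edge: 32 mm wide (along y), sticking out 31 mm beyond the edge, 8 mm thick, ribbed on top, 141 mm from the hinge axis; lid shut: centre 88.5 mm above the shelf, 33 mm above the cover's step below it. Can be pinched across its width from above. Moves with the lid.
- lid (a joint): Lid angle in rad: 0 = shut, 1.57 = upright, 1.92 = leaning back on its stop. The lid (126 x 222 x 5 mm, 120 g) has a stiff hinge and stays where it is left; lifting it at the tab takes about 2 N.
- torch_mid (a point): Centre of the red plastic torch lying on the shelf, 170 mm long, 47 mm across at its head. Leave alone.
- level_mid (a point): Centre of the stainless steel spirit level lying on its side, 230 x 46 x 22 mm. Leave alone.
- dish_mid (a point): Centre of the white ceramic tealight dish, 84 mm across, 22 mm high. Leave alone.
- case_mid (a point): Centre of the grey plastic screwdriver set case, 105 x 180 x 40 mm. Leave alone.

How it is judged:
By the outcome, as a careful person would: the job done as asked, in the order asked, and still so for the second after the job is handed in, with the robot touching nothing.
It also fails if it takes over 59 s, if anything falls off the work surface, if the arm or the gripper's body presses on something with over 40 N, if the wrist force passes 120 N, or if a joint passes its speed limit or range.

## Working session

There is one attempt and no reset: what is moved stays moved. The work goes in short steps, each a Python script; the robot and the scene stay as the last script left them, time stands still between calls to the robot, and variables do not carry over. Pictures are saved under pics/ and viewed, about 8 in all and at most 12, crops included, and the job is handed in when it is done.

```bash
ls; mkdir -p pics
cat > h.py <<'E'
import numpy as np, cv2
from bench import manip, fingers, viewer, job
from scipy.spatial.transform import Rotation as Rot
def cam(name):
    c=viewer.calibration(name)
    if name=="wrist":
        p=np.array(manip.read_position()); o=np.array(manip.read_tcp_rot())
        Rt=o if o.shape==(3,3) else Rot.from_euler('xyz',o).as_matrix()
        T=np.eye(4);T[:3,:3]=Rt;T[:3,3]=p
        W=T@np.array(c["tool_from_camera"])
    else:
        R=np.array(c["R"]);t=np.array(c["t"]);W=np.eye(4);W[:3,:3]=R.T;W[:3,3]=-R.T@t
    im,d=viewer.read_camera(name)
    return c,W,im,d
def slopes(c,uv):
    uv=np.atleast_2d(np.asarray(uv,float))
    q=np.stack([(uv[:,0]-c["cx"])/c["fx"],(uv[:,1]-c["cy"])/c["fy"]],1);s=q.copy()
    for _ in range(15): s=q/(1+c["k1"]*(s**2).sum(1,keepdims=True))
    return s
def rays(c,W,uv):
    s=slopes(c,uv);return np.c_[s,np.ones(len(s))]@W[:3,:3].T
def onplane(c,W,uv,z):
    r=rays(c,W,uv);o=W[:3,3];return o+r*((z-o[2])/r[:,2])[:,None]
def cloud(c,W,d):
    v,u=np.mgrid[:d.shape[0],:d.shape[1]]
    r=rays(c,W,np.c_[u.ravel(),v.ravel()])
    return (W[:3,3]+r*d.ravel()[:,None]).reshape(*d.shape,3)
def save(n,im): cv2.imwrite("pics/"+n,cv2.cvtColor(im,cv2.COLOR_RGB2BGR))
E
python3 - <<'E'
from h import *
for n in("scene","side"):
    c,W,im,d=cam(n);save(n+".png",im);np.savez(n+".npz",im=im,d=d,W=W);print(n,c,W[:3,3])
print(manip.read_tcp_rot(),viewer.calibration("wrist"))
E
```

```text
pics
scene {'fx': 511.82673794264366, 'fy': 511.82673794264366, 'cx': 282.1933264507779, 'cy': 213.19951323152824, 'k1': -0.10098768509039213, 'R': array([[-0.77636385,  0.6301627 , -0.01241529],
       [ 0.38562373,  0.45932527, -0.80019662],
       [-0.49855141, -0.62603136, -0.59960923]]), 't': array([ 0.43363408, -0.12647885,  2.17814143])} [1.47134655 1.14841975 1.21020945]
side {'fx': 540.5297410784107, 'fy': 540.5297410784107, 'cx': 289.2217735028605, 'cy': 211.14796404228892, 'k1': -0.14391026289119915, 'R': array([[ 0.75463945,  0.656094  , -0.00774386],
       [ 0.41188916, -0.48287601, -0.77277298],
       [-0.51075104,  0.57997536, -0.6346353 ]]), 't': array([-0.4038732 , -0.11013182,  2.1380141 ])} [ 1.44213367 -1.02819672  1.26862478]
[-3.13993406e+00  2.02084280e-05  1.57084748e+00] {'fx': 378.6952211457829, 'fy': 378.6952211457829, 'cx': 287.31503893046465, 'cy': 215.6105081715636, 'k1': -0.05064508145526274, 'tool_from_camera': array([[ 2.68277567e-04, -9.64260951e-01, -2.64954235e-01,
         7.81286599e-02],
       [ 9.99999812e-01,  4.04886721e-04, -4.60981262e-04,
        -4.80319546e-04],
       [ 5.51782681e-04, -2.64954062e-01,  9.64260878e-01,
        -1.78922913e-01],
       [ 0.00000000e+00,  0.00000000e+00,  0.00000000e+00,
         1.00000000e+00]])}
```

View pics/scene.png

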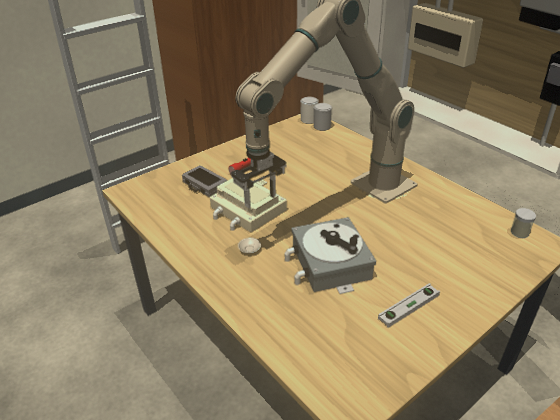

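View pics/side.png

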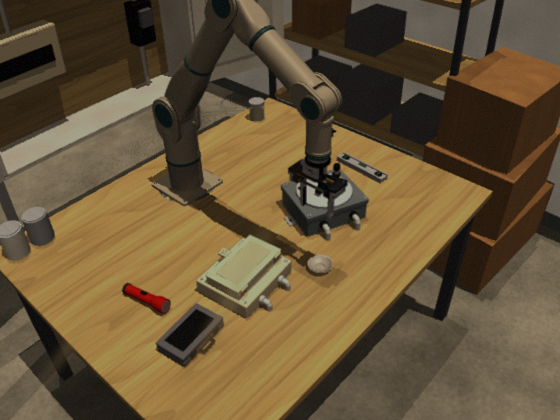

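The scene view shows the switch left of the fuse box, with its plate at about (333,241) and the knob near (350,243). In the side view the fuse lid is at about (248,262) and the tab near (226,253).

Run:
```python
from h import *
c=viewer.calibration("scene");z=np.load("scene.npz");print(onplane(c,z["W"],[[333,241]],.1))
c=viewer.calibration("side");z=np.load("side.npz");print(onplane(c,z["W"],[[248,262],[226,253]],.088))
p=onplane(viewer.calibration("scene"),np.load("scene.npz")["W"],[[333,241]],.1)[0]
# view switch: camera sits +x_tool by 78mm => world +y at yaw 90
manip.reach([p[0]-.02,p[1]-.06,.33],[np.pi,0,np.pi/2])
c,W,im,d=cam("wrist");save("w1.png",im);np.savez("w1.npz",im=im,d=d,W=W);print(manip.read_position(),W[:3,3],manip.read_clock())
```

```text
[[0.515546   0.22075345 0.1       ]]
[[ 0.55763853 -0.21932879  0.088     ]
 [ 0.47670219 -0.23594852  0.088     ]]
[0.49632287 0.15922937 0.32908715] [0.49593587 0.23777276 0.50822481] 1.15
```

View pics/w1.png

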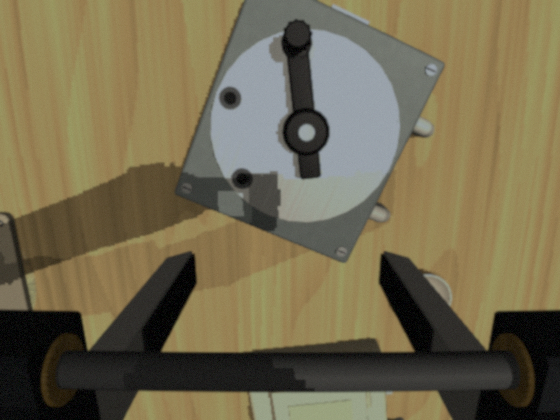

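Wrist view, with up = +y and right = +x: knob top at (297,33), hub at (306,131), OFF hole at (230,97), generator hole at (242,179).

Run:
```python
from h import *
c=viewer.calibration("wrist");z=np.load("w1.npz");im,W,d=z["im"],z["W"],z["d"]
g=cv2.cvtColor(im,cv2.COLOR_RGB2GRAY)
def blob(u,v,r,th):
    m=np.zeros_like(g);cv2.circle(m,(u,v),r,255,-1)
    m&=(g<th).astype(np.uint8)*255
    n,l,s,ce=cv2.connectedComponentsWithStats(m);i=1+np.argmax(s[1:,4]);return ce[i],s[i]
H=[]
for u,v in((230,97),(242,179)):
    ce,s=blob(u,v,16,60);w=onplane(c,W,[ce],.1)[0];H.append(w);print("hole",ce,s,w)
H=np.array(H)
mid=H.mean(0);e=H[1]-H[0];L=np.linalg.norm(e);n=np.array([-e[1],e[0],0])/L
print("L",L,"axle from holes",mid+n*.0736)
# hub centre (light spot)
m=np.zeros_like(g);cv2.circle(m,(306,131),15,255,-1);m&=(g>100).astype(np.uint8)*255
M=cv2.moments(m,True);hc=(M["m10"]/M["m00"],M["m01"]/M["m00"]);print("hub",hc,onplane(c,W,[hc],.13)[0])
m=np.zeros_like(g);cv2.circle(m,(306,131),26,255,-1);m&=(g<60).astype(np.uint8)*255
k=max(cv2.findContours(m,0,2)[0],key=cv2.contourArea);print("hubring",cv2.minEnclosingCircle(k),)
P=cloud(c,W,d)
for nm,(u,v) in dict(knob=(297,33),hub=(306,121)).items():print(nm,P[v-4:v+5,u-4:u+5].reshape(-1,3).mean(0))
Q=P.reshape(-1,3);s=(Q[:,2]>.152)&(Q[:,2]<.17)&(np.hypot(Q[:,0]-.5,Q[:,1]-.3)<.06);q=Q[s]
print("knob top",len(q),q.mean(0),q.min(0),q.max(0))
s=(abs(Q[:,2]-.13)<.004)&(np.hypot(Q[:,0]-.5155,Q[:,1]-.22)<.035);q=Q[s];print("hub top",len(q),q.mean(0),(q.min(0)+q.max(0))/2)
cv2.imwrite("pics/k.png",cv2.resize(cv2.cvtColor(im,cv2.COLOR_RGB2BGR)[0:200,180:420],None,fx=3,fy=3))
```

```text
hole [229.71034483  97.79310345] [223  91  14  14 145] [0.43598479 0.25175822 0.1       ]
hole [242.75097276 179.72373541] [233 172  20  16 257] [0.44690091 0.16576224 0.1       ]
L 0.0866860440452268 axle from holes [0.51445696 0.21802847 0.1       ]
hub (306.2391304347826, 132.0304347826087) [0.51415225 0.21822077 0.13      ]
hubring ((306.0, 131.0), 26.000099182128906)
knob [0.50402126 0.30288604 0.15971205]
hub [0.5138125  0.22875889 0.1299029 ]
knob top 698 [0.50440952 0.30172809 0.15902058] [0.49204041 0.28919078 0.15204579] [0.51717679 0.3150157  0.16205827]
hub top 1511 [0.5140563  0.21844697 0.12950671] [0.51412343 0.21824902 0.12947659]
```

```bash
cat > sw.py <<'E'
from h import *
A=np.array([.5141,.2182]);a0=np.arctan2(.3022-A[1],.5045-A[0])
def pose(th,z,r=.085): return [A[0]+r*np.cos(a0+th),A[1]+r*np.sin(a0+th),z],[np.pi,0,np.pi/2+a0-np.pi/2]
def rep(s): print(s,np.round(manip.read_position(),4),"F",np.round(manip.read_wrist_force(),1),"w",round(manip.read_grip_width(),3),"t",round(manip.read_clock(),2))
E
python3 - <<'E'
from sw import *
print(a0)
yaw=a0
def P(th,z): p,_=pose(th,z); return p,[np.pi,0,a0+th]
for th in(0,.5,1.047,1.2):print(np.round(manip.inverse_kinematics(*P(th,.14)),2))
manip.reach(*P(0,.20));rep("above")
manip.line_to(P(0,.131)[0],feed=.1,until_force=8);rep("down")
fingers.close(35);rep("closed")
manip.line_to(P(0,.1415)[0],feed=.03);rep("drawn")
c,W,im,d=cam("side");save("s2.png",im[120:260,240:420])
E
```

```text
1.6845883339386052
[-0.57  0.62 -0.03  1.76  0.03  0.76 -0.5 ]
[-0.53  0.57 -0.11  1.87  0.09  0.71 -0.08]
[-0.44  0.52 -0.2   1.98  0.16  0.65  0.42]
[-0.4   0.51 -0.24  2.01  0.19  0.64  0.55]
above [0.5057 0.301  0.2005] F [ 0.2 -0.2  0.7] w 1.0 t 1.94
down [0.505  0.3028 0.1317] F [ 0.6  0.5 -0.1] w 0.997 t 2.78
closed [0.5046 0.3027 0.131 ] F [ 1.3  0.2 -0.5] w 0.251 t 3.87
drawn [0.5043 0.3026 0.1412] F [ 1.5  2.3 -8.7] w 0.25 t 4.37
```

Run:
```python
from sw import *
def P(th,z): p,_=pose(th,z); return p,[np.pi,0,a0+th]
Z=.1427
manip.line_to(P(0,Z)[0],feed=.03);rep("up")
for i,th in enumerate(np.linspace(0,1.0472,13)[1:]):
    p,o=P(th,Z);manip.line_to(p,o,feed=.06)
    f=np.array(manip.read_wrist_force())
    if i in(0,1,6,11):rep(f"th{th:.2f}")
    if np.hypot(*f[:2])>15: rep("BLOCKED");break
else:
    manip.wait(.2);rep("at off")
    manip.line_to(P(1.0472,.1385)[0],feed=.03);rep("lowered")
    manip.line_to(P(1.0472,.1312)[0],feed=.03,until_force=12);rep("low2")
```

```text
up [0.5042 0.3026 0.1425] F [ 1.6  1.6 -9.6] w 0.249 t 4.67
th0.09 [0.4963 0.3012 0.1425] F [ -1.4   0.7 -10.3] w 0.247 t 4.94
th0.17 [0.4894 0.2994 0.1426] F [ -0.7   0.4 -10. ] w 0.247 t 5.22
th0.61 [0.4577 0.2816 0.1426] F [ -1.9  -1.  -10.4] w 0.249 t 6.59
th1.05 [0.436  0.2519 0.1426] F [-3.7 -2.5 -9.8] w 0.25 t 7.97
at off [0.436  0.2519 0.1426] F [-4.7 -3.2 -9. ] w 0.25 t 8.17
lowered [0.4361 0.2522 0.1384] F [-3.5 -1.7 -8.6] w 0.249 t 8.46
low2 [0.4362 0.2523 0.1313] F [-4.6 -1.2 -5.8] w 0.249 t 8.85
```

Run:
```python
from sw import *
fingers.ungrasp();manip.wait(.3);rep("open")
p=manip.read_position();manip.line_to([.4362,.2523,.20],feed=.15);rep("up")
manip.reach([.496,.159,.33],[np.pi,0,np.pi/2])
c,W,im,d=cam("wrist");save("w2.png",im);np.savez("w2.npz",im=im,d=d,W=W)
Q=cloud(c,W,d).reshape(-1,3);s=(Q[:,2]>.145)&(Q[:,2]<.2)&(np.hypot(*(Q[:,:2]-A).T)<.11);q=Q[s]
t=q[q[:,2]>.152];print("knob",len(t),t.mean(0),(t.min(0)+t.max(0))/2,"topz",np.percentile(t[:,2],[50,90]))
m=(t.min(0)+t.max(0))/2;print("angle from mains",np.arctan2(m[1]-A[1],m[0]-A[0])-a0)
s1=np.hypot(Q[:,0]-.514,Q[:,1]-.218)<.02;print("hub z",np.median(Q[s1,2]))
# go look at the fuse box
manip.reach([.50,-.30,.33],[np.pi,0,np.pi/2])
c,W,im,d=cam("wrist");save("w3.png",im);np.savez("w3.npz",im=im,d=d,W=W);rep("fuse")
```

```text
open [0.4362 0.2521 0.1312] F [ 0.3 -0.3 -0.2] w 1.0 t 10.31
up [0.4359 0.2519 0.1996] F [-0.3 -0.9  0.3] w 1.002 t 10.92
knob 639 [0.43684623 0.25270077 0.15913021] [0.43638491 0.2528804  0.15703769] topz [0.15939566 0.16058248]
angle from mains 1.037272860336173
hub z 0.12972909604445798
fuse [ 0.5009 -0.2983  0.3299] F [-0.7  0.3 -0.6] w 0.999 t 13.44
```

View pics/w2.png

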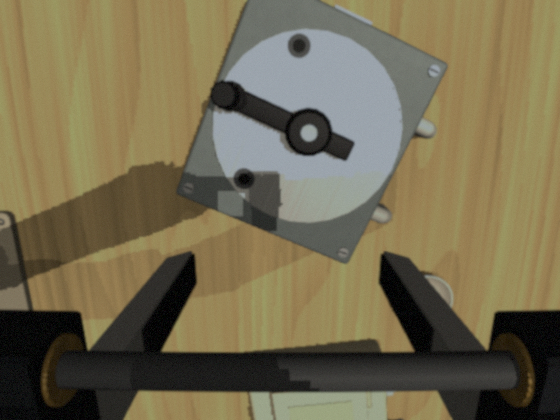

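View pics/w3.png

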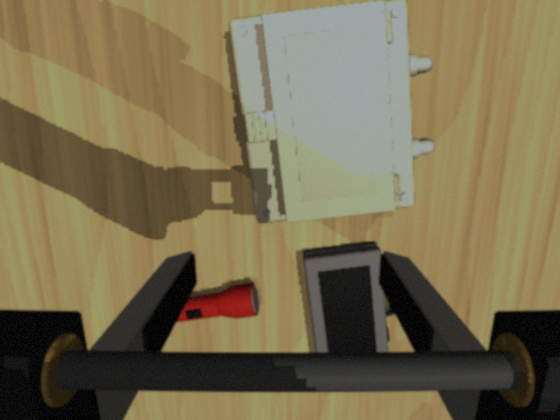

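The pin is home at OFF: knob top z is 0.160, as at the start, and the mains hole is exposed at (299,45). In the fuse view the tab is at about (259,126) and the hinge side is at the right edge, about x=390.

Run:
```python
from h import *
c=viewer.calibration("wrist");z=np.load("w3.npz");im,W,d=z["im"],z["W"],z["d"]
P=cloud(c,W,d)
m=((abs(P[...,2]-.088)<.007)&(P[...,1]<-.05)&(P[...,1]>-.4)).astype(np.uint8)*255
m[240:]=0
n,l,s,ce=cv2.connectedComponentsWithStats(m);i=1+np.argmax(s[1:,4]);print(s[i])
mm=(l==i);q=P[mm];op=cv2.morphologyEx(mm.astype(np.uint8),cv2.MORPH_OPEN,np.ones((45,45)))>0
b=P[op];xy=onplane(c,W,np.argwhere(op)[:,::-1],.088)[:,:2]
r=cv2.minAreaRect(xy.astype(np.float32)*1000);print("lid rect",r,"z",np.percentile(b[:,2],[10,50,90]));print(cv2.boxPoints(r))
ctr=np.array(r[0])/1000
bp=cv2.boxPoints(r)/1000
# long axis direction -> box y
e=[bp[1]-bp[0],bp[2]-bp[1]];e=max(e,key=np.linalg.norm);ey=e/np.linalg.norm(e);ey*=np.sign(ey[1]);ex=np.array([ey[1],-ey[0]])
print("ang",np.arctan2(ex[1],ex[0]))
loc=np.c_[(q[:,:2]-ctr)@ex,(q[:,:2]-ctr)@ey]
t=loc[loc[:,0]<-.068];print("tab",len(t),t.min(0),t.max(0),t.mean(0))
o=m.copy();cv2.imwrite("pics/m.png",np.hstack([cv2.resize((mm*120+op*100).astype(np.uint8)[0:240,200:440],None,fx=2,fy=2),cv2.resize(cv2.cvtColor(im,6+1)[0:240,200:440],None,fx=2,fy=2)]))
```

```text
[  245     1   155   222 25672]Traceback (most recent call last):
  File "<stdin>", line 9, in <module>
    return _quantile_unchecked(
        a, q, axis, out, overwrite_input, method, keepdims, weights)
    return _ureduce(a,
                    func=_quantile_ureduce_func,
    ...<5 lines>...
                    overwrite_input=overwrite_input,
                    method=method)
    r = func(a, **kwargs)
    result = _quantile(arr,
                       quantiles=q,
    ...<2 lines>...
                       out=out,
                       weights=wgt)
    slices_having_nans = np.isnan(arr[-1, ...])
                                  ~~~^^^^^^^^^
IndexError: index -1 is out of bounds for axis 0 with size 0
```

```bash
cat > fz.py <<'E'
from h import *
c=viewer.calibration("wrist");z=np.load("w3.npz");im,W,d=z["im"],z["W"],z["d"]
P=cloud(c,W,d)
m=((abs(P[...,2]-.088)<.009)&(P[...,1]<-.05)&(P[...,1]>-.4)).astype(np.uint8)*255
m[240:]=0;m=cv2.medianBlur(m,5);k=np.ones((9,9));m=cv2.copyMakeBorder(m,20,20,20,20,0);m=cv2.morphologyEx(m,cv2.MORPH_CLOSE,k)[20:-20,20:-20]
op=cv2.copyMakeBorder(m,40,40,40,40,cv2.BORDER_CONSTANT,value=0);op=cv2.morphologyEx(op,cv2.MORPH_OPEN,np.ones((41,41)))[40:-40,40:-40]
op=cv2.erode(cv2.dilate(op,np.ones((1,1))),np.ones((1,1)))>0
mm=m>0
xy=onplane(c,W,np.argwhere(op)[:,::-1],.088)[:,:2]
r=cv2.minAreaRect(xy.astype(np.float32)*1000);print("lid rect",r,"z",np.percentile(P[op][:,2],[10,50,90]))
bp=cv2.boxPoints(r)/1000;ctr=np.array(r[0])/1000
e=max([bp[1]-bp[0],bp[2]-bp[1]],key=np.linalg.norm);ey=e/np.linalg.norm(e);ey*=np.sign(ey[1]);ex=np.array([ey[1],-ey[0]])
print("ang",np.arctan2(ex[1],ex[0]))
q=onplane(c,W,np.argwhere(mm)[:,::-1],.09)[:,:2];loc=np.c_[(q-ctr)@ex,(q-ctr)@ey]
t=loc[loc[:,0]<-.068];print("tab",len(t),t.min(0),t.max(0),t.mean(0))
cv2.imwrite("pics/m.png",np.hstack([cv2.resize(cv2.cvtColor((mm*120+op*100).astype(np.uint8),8)[0:240,200:440],None,fx=1.6,fy=1.6),cv2.resize(im[0:240,200:440,::-1],None,fx=1.6,fy=1.6)]))
E
python3 fz.py
```

```text
lid rect ((546.41162109375, -225.815673828125), (130.66781616210938, 222.55978393554688), 6.2195611000061035) z [0.08934869 0.09054047 0.09170442]
ang 0.108551644
tab 647 [-0.09184041 -0.01675608] [-0.06801862  0.01453656] [-0.07979706 -0.00091903]
```

View pics/m.png

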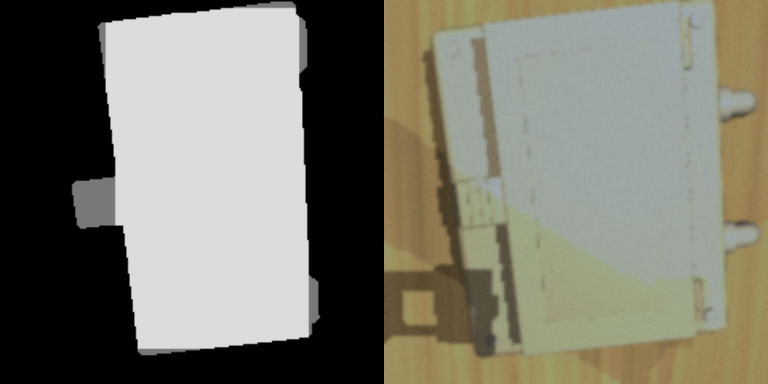

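The tab centre sits 77 mm before the lid centre, in line with it. The lid angle is 0.109 rad, consistent with the given dimensions. Next I check which tool tilts are feasible along the lid's arc.

```bash
cat > lid.py <<'E'
from sw import *
ctr=np.array([.54641,-.22582]);al=.1086
ex=np.array([np.cos(al),np.sin(al),0]);ey=np.array([-np.sin(al),np.cos(al),0]);ez=np.array([0,0,1.])
tab0=np.r_[ctr,.0885]-.077*ex-.001*ey
hinge=tab0+.141*ex-.003*ez
def tabp(th): return hinge+Rot.from_rotvec(ey*th).apply(tab0-hinge)
def L(th,phi,deep=.009,flip=1):
    R=Rot.from_rotvec(ey*phi)*Rot.from_euler('xyz',[np.pi,0,al+(np.pi if flip else 0)])
    return tabp(th)+R.apply([0,0,deep]),R.as_euler('xyz')
E
python3 - <<'E'
from lid import *
print(tab0,hinge)
for fl in(0,1):
  for th in(0,.8,1.6):
    for phi in(-.6,-.3,0,.3,.6,.9):
      j=manip.inverse_kinematics(*L(th,phi,flip=fl));print(fl,th,phi,None if j is None else np.round(j,2))
E
```

```text
[ 0.46997201 -0.23515988  0.0885    ] [ 0.61014135 -0.21987736  0.0855    ]
0 0 -0.6 [ 1.27  0.83 -0.87  2.4   2.66  0.37  2.91]
0 0 -0.3 [ 1.01  0.69 -0.71  2.2   1.16  0.28 -2.08]
0 0 0 [ 0.19  0.66  0.33  1.98 -0.39  0.56 -0.67]
0 0 0.3 [ 0.07  0.8   0.42  1.73 -0.19  0.93 -0.91]
0 0 0.6 [ 0.02  0.98  0.46  1.47 -0.1   1.29 -1.  ]
0 0 0.9 [ 0.01  1.18  0.49  1.21 -0.05  1.63 -1.03]
0 0.8 -0.6 [ 1.39  0.73 -1.19  2.25  1.59  0.34 -2.46]
0 0.8 -0.3 [ 0.31  0.45  0.23  2.05 -0.62  0.48 -0.42]
0 0.8 0 [ 0.1   0.57  0.42  1.8  -0.3   0.84 -0.8 ]
0 0.8 0.3 [ 0.04  0.73  0.46  1.54 -0.16  1.2  -0.95]
0 0.8 0.6 [ 0.01  0.92  0.49  1.28 -0.09  1.54 -1.01]
0 0.8 0.9 [ 0.02  1.12  0.51  1.02 -0.02  1.88 -1.  ]
0 1.6 -0.6 [ 1.16  0.68 -1.07  2.03  1.14  0.34 -2.11]
0 1.6 -0.3 [ 0.16  0.52  0.33  1.79 -0.52  0.66 -0.65]
0 1.6 0 [ 0.05  0.66  0.43  1.5  -0.3   1.05 -0.91]
0 1.6 0.3 [ 0.03  0.84  0.46  1.18 -0.2   1.45 -1.01]
0 1.6 0.6 [ 0.05  1.06  0.48  0.82 -0.13  1.86 -1.05]
0 1.6 0.9 None
1 0 -0.6 [ 1.36  0.92 -1.05  2.4   2.33  0.46  0.11]
1 0 -0.3 [ 1.01  0.69 -0.71  2.2   1.16  0.28  1.06]
1 0 0 [ 0.56  0.64 -0.22  1.97  0.25  0.55  1.85]
1 0 0.3 [ 0.45  0.77 -0.21  1.72  0.31  0.97  1.74]
1 0 0.6 [ 0.38  0.94 -0.21  1.46  0.35  1.36  1.7 ]
1 0 0.9 [ 0.33  1.13 -0.21  1.2   0.39  1.73  1.69]
1 0.8 -0.6 [ 1.39  0.73 -1.19  2.25  1.59  0.34  0.68]
1 0.8 -0.3 [ 0.75  0.46 -0.38  2.03  0.04  0.41  2.07]
1 0.8 0 [ 0.55  0.55 -0.27  1.79  0.19  0.84  1.87]
1 0.8 0.3 [ 0.44  0.7  -0.25  1.53  0.27  1.24  1.77]
1 0.8 0.6 [ 0.36  0.88 -0.24  1.26  0.33  1.61  1.74]
1 0.8 0.9 [ 0.3   1.08 -0.23  1.01  0.39  1.97  1.75]
1 1.6 -0.6 [ 1.16  0.68 -1.07  2.03  1.14  0.34  1.03]
1 1.6 -0.3 [ 0.61  0.52 -0.36  1.77  0.09  0.6   1.93]
1 1.6 0 [ 0.46  0.64 -0.29  1.48  0.2   1.05  1.81]
1 1.6 0.3 [ 0.36  0.81 -0.26  1.16  0.27  1.48  1.77]
1 1.6 0.6 [ 0.28  1.03 -0.24  0.81  0.34  1.91  1.79]
1 1.6 0.9 None
```

```bash
cat >> lid.py <<'E'
tab0=tab0-.003*ex
E
python3 - <<'E'
from lid import *
p,o=L(0,0);up=np.array([0,0,.09])
manip.reach(p+up,o);rep("above")
hit=manip.line_to(p,o,feed=.12,until_force=6);rep(f"down {hit}")
if not hit:
    fingers.close(12);rep("closed")
    for th in np.linspace(0,1.6,17)[1:6]:
        p,o=L(th,.45*th/1.6);manip.line_to(p,o,feed=.07)
    rep("th.5")
    c,W,im,d=cam("side");cv2.imwrite("pics/s3.png",cv2.resize(im[150:330,150:350,::-1],None,fx=3,fy=3))
E
```

```text
above [ 0.4676 -0.2357  0.1699] F [ 0.7 -0.2 -0.6] w 1.0 t 14.68
down False [ 0.4675 -0.2357  0.08  ] F [-0.6  0.2  0.6] w 1.004 t 15.57
closed [ 0.4671 -0.2367  0.0796] F [ 1.  -3.4 -1.8] w 0.339 t 16.55
th.5 [ 0.4845 -0.2346  0.148 ] F [ 0.2 -4.1  0.3] w 0.334 t 18.34
```

View pics/s3.png

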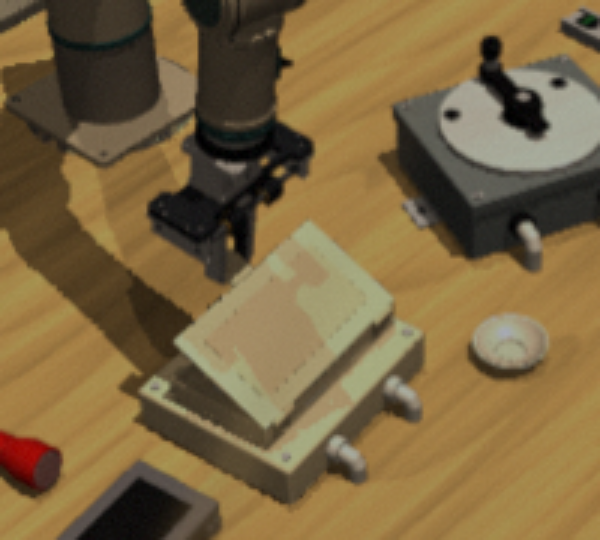

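The lid is lifting with the tab still pinched at about (235,275), and the switch handle remains in the middle hole. I'll carry on.

Run:
```python
from lid import *
for i,th in enumerate(np.linspace(0,1.6,17)[6:]):
    p,o=L(th,.45*th/1.6);manip.line_to(p,o,feed=.07)
    f=np.array(manip.read_wrist_force())
    if i%3==0: rep(f"th{th:.1f}")
    if np.linalg.norm(f)>20: rep("BIG");break
rep("end")
c,W,im,d=cam("side");cv2.imwrite("pics/s4.png",cv2.resize(im[150:330,150:350,::-1],None,fx=3,fy=3))
```

```text
th0.6 [ 0.4919 -0.2337  0.1602] F [-0.2 -5.1  1.1] w 0.344 t 18.75
th0.9 [ 0.521  -0.2302  0.1913] F [-0.2 -4.5  1.3] w 0.339 t 19.8
th1.2 [ 0.5582 -0.2258  0.2123] F [ 0.5 -4.6  2.2] w 0.337 t 20.85
th1.5 [ 0.5996 -0.2209  0.2212] F [ 0.2 -4.5  3.6] w 0.34 t 21.9
end [ 0.6138 -0.2192  0.2213] F [-0.2 -4.   4. ] w 0.337 t 22.25
```

View pics/s4.png

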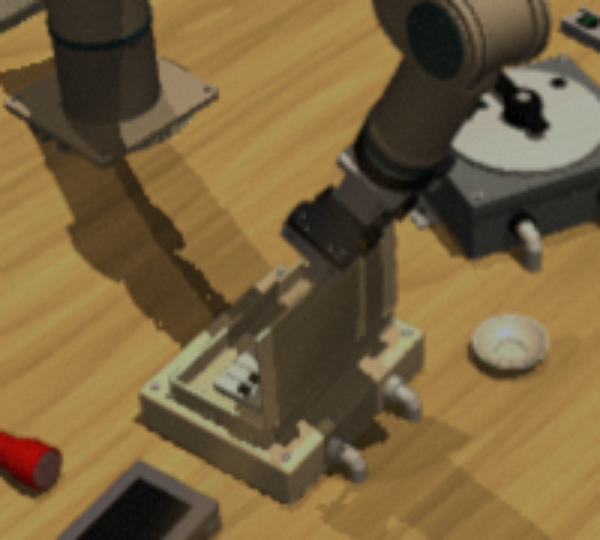

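The lid is upright with the breakers exposed. I'll release, retreat along the tool axis, and check.

Run:
```python
from lid import *
fingers.ungrasp();rep("open")
p,o=L(1.6,.45,deep=-.08);manip.line_to(p,o,feed=.15);rep("back")
manip.reach([.40,-.03,.40],[np.pi,0,np.pi/2]);rep("away")
ims=[]
for n in("scene","side"):
    c,W,im,d=cam(n);ims.append(im);P=cloud(c,W,d).reshape(-1,3)
    r=P-hinge;X,Y,Z=r@ex,r@ey,r[:,2]
    s=(abs(Y)<.10)&(Z>.02)&(Z<.115)&(abs(X)<.08)
    f=np.polyfit(Z[s],X[s],1);print(n,s.sum(),"lid angle~",np.pi/2+np.arctan(f[0]))
    k=P[(P[:,2]>.15)&(P[:,2]<.2)&(np.hypot(*(P[:,:2]-A).T)<.12)]
    if len(k):print("knob",len(k),np.median(k,0),k[:,2].max())
cv2.imwrite("pics/f.png",np.hstack([cv2.resize(ims[0][120:330,170:450,::-1],(400,300)),cv2.resize(ims[1][110:365,110:450,::-1],(400,300))]))
```

```text
open [ 0.6134 -0.2195  0.2213] F [ 0.2 -0.5  0.4] w 0.999 t 23.36
back [ 0.6516 -0.2153  0.3007] F [ 0.2  0.1 -0.2] w 0.998 t 24.1
away [ 0.4005 -0.0302  0.4   ] F [0.1 0.6 0.5] w 0.998 t 25.73
scene 712 lid angle~ 1.563419866860051
knob 38 [0.44213183 0.25717138 0.15804615] 0.16291411359043706
side 1002 lid angle~ 1.561140147278399
knob 31 [0.43875567 0.24680934 0.15741084] 0.16305220535147025
```

View pics/f.png

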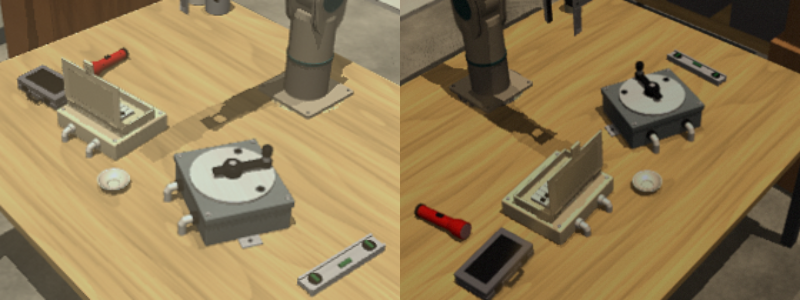

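Lid upright, handle at OFF with the pin home, and the other things look undisturbed. Handing in.

```bash
python3 -c "
from h import *
job.close_job();print(manip.read_clock())"
```

```text
the job is handed in; nothing more can be done
the job is handed in; nothing more can be done
```

The changeover switch is locked at OFF and the fuse box lid stands open and upright. I handed the job in after about 26 s of robot time.

- **Switch:** I drew the pin, swung the handle 60° to the middle hole, lowered the pin there and let go. A wrist-camera check before touching the lid put the handle at about 1.04 rad (OFF is 1.047). The knob top was at 160 mm, the same as at the start, so the pin is home.
- **Lid:** I then pinched the tab and swung the lid up. After I let go, the two fixed cameras measured it at 1.56 rad, and the forces I read stayed under about 12 N.
- **Final view:** The robot was clear of everything. The torch, level, dish and case looked undisturbed, judged by eye only, as I did not measure their positions.

No check failed. The knob positions from the two fixed cameras at the end differed by about 1 cm sideways. They rest on only about 35 depth points each, so I relied on the wrist measurement.

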